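# Sort the demo robot's spare parts into the sample trays

## Task

Sort the five loose robot spares on the mat into the three brown trays, each into the tray that has a sample of its kind fixed on the plate at its end: the two servo motors with the motor, the two U-brackets with the bracket, the wheel with the wheel. Lower each part into its tray and set it down standing flat on the tray floor the same way up as it is now, with nothing on top of another part and nothing dropped in from above; then let go of everything.

Things in the scene. Friction and masses are not known exactly. Their poses are not given: they have to be found in the camera images.
- servo_large_mid (a point): the larger loose servo motor: dark box 40 mm (its x) x 20 mm (its y) x 37 mm high, with 3 mm thick mounting ears at 27 mm height making it 54 mm long in x, and a small brass shaft with white disc on top (6 mm more, towards +x). Stands upright. The point is at its middle, 18.5 mm above its underside; z up. About 55 g; grip it across its 20 mm width (y)
- servo_small_mid (a point): the smaller loose servo motor, same shape: 30 mm (x) x 15 mm (y) x 28 mm high, 3 mm ears at 20 mm height making it 40 mm long in x, shaft and white disc 6 mm higher. Stands upright. The point is at its middle, 14 mm above its underside; z up. About 25 g; grip it across its 15 mm width (y)
- bracket_wide_mid (a point): the wide loose aluminium U-bracket, standing on its base with the open side up: 52 mm over its two flanges (its y), 26 mm deep (its x), 30 mm high, sheet 3 mm thick. The point is on its centre line 15 mm above its underside (half-way up, between the flanges); z up. About 30 g; grip it over the outsides of its two flanges (y)
- bracket_tall_mid (a point): the tall narrow loose aluminium U-bracket, standing on its base with the open side up: 32 mm over its two flanges (its y), 26 mm deep (its x), 45 mm high, sheet 3 mm thick. The point is on its centre line 22.5 mm above its underside (half-way up, between the flanges); z up. About 28 g; grip it over the outsides of its two flanges (y)
- wheel_mid (a point): the loose black rubber wheel with a white hub, lying flat: 50 mm across, 24 mm thick (25 mm with its hub). The point is at its middle, 12 mm above its underside; z is its axle, up. About 45 g; grip it across its diameter, any way round
- tray_motor_floor (a point): the motor tray: brown open tray fixed to the table, 158 (x) x 138 (y) mm outside, rim 28 mm above the table; walls and floor 4 mm thick (inside 150 x 130 x 24 deep). A plate at its +x end bears a sample motor (top 47 mm above the table), fixed, centred 112 mm along +x. The point: centre of the inner floor; x towards the sample, z up. Stands at any of three places, turned a little
- tray_bracket_floor (a point): the bracket tray: brown open tray fixed to the table, 158 (x) x 138 (y) mm outside, rim 28 mm above the table; walls and floor 4 mm thick (inside 150 x 130 x 24 deep). A plate at its +x end bears a sample U-bracket (top 34 mm above the table), fixed, centred 112 mm along +x. The point: centre of the inner floor; x towards the sample, z up. Stands at any of three places, turned a little
- tray_wheel_floor (a point): the wheel tray: brown open tray fixed to the table, 158 (x) x 138 (y) mm outside, rim 28 mm above the table; walls and floor 4 mm thick (inside 150 x 130 x 24 deep). A plate at its +x end bears a sample wheel lying flat (top 29 mm above the table), fixed, centred 112 mm along +x. The point: centre of the inner floor; x towards the sample, z up. Stands at any of three places, turned a little
There are look-alikes about, which are no part of the job. What is shaped like the part that bears servo_large_mid but green is not meant. What is shaped like the part that bears bracket_wide_mid but red is not meant.

How it is judged:
By the outcome, as a careful person would: the job done as asked, in the order asked, and still so for the second after the job is handed in, with the robot touching nothing.
It also fails if it takes over 128 s, if anything falls off the work surface, if the arm or the gripper's body presses on something with over 40 N, if the wrist force passes 120 N, or if a joint passes its speed limit or range.

## Robot

A 6-joint arm with a two-finger parallel gripper is mounted at the origin on the work surface. World frame = base frame: x ahead of the robot, y to its left, z up, the work surface at z = 0. Lengths are in m, angles in rad, forces in N, time in s.
With the tool pointing down it reaches from about 0.3 to 0.775 m from the base axis. Payload 14.6 kg.
Tool frame: the origin (TCP) lies at the very end of the fingers, on their centre line; the grasp point (between the pads) lies 19 mm behind it; z points along the fingers, y is the direction in which the jaws open and shut (so a half turn about z gives the same grasp; the last joint's range is limited). The gripper opens to 85 mm and grips with 20 to 120 N. Pads are 22 mm wide; open, the fingers measure 114 mm over their backs; the gripper's body (76 mm by 85 mm) begins 54 mm behind the grasp point. The pads swing forward as they close: fully open they stand 13 mm farther back than shut.
Start: joints at [1.211, 0.3, 1.521, -0, 1.321, -0.067], TCP at [0.159, 0.527, 0.193] pointing down, gripper open.
Joint ranges: [-3.03, 3.03], [-0.79, 2.21], [0.23, 2.52], [-1.04, 4.18], [0, 3.07], [-2.55, 2.55]. Speed limits (rad/s): [2.22, 2.22, 2.57, 3.14, 3.14, 3.14].

## Interface

Orientations are given as [roll, pitch, yaw] about the fixed x, y, z axes, in that order (R = Rz(yaw) Ry(pitch) Rx(roll)).
In Python, from cell import r gives the robot as it stands.
- The arm moves only by the shell command python3 -m pendant 'ROWS' [OPENING] [FORCE]. ROWS is JSON, a list of rows, each a list of 2 entries, a list of its own where there are three numbers: the shift along the world's x, y, z scaled (see below), then the turn, a rotation vector about the world's x, y, z scaled (see below). A call has 1 to 8 rows; each row shifts and turns the commanded pose from where the row before left it; what a row does not reach is not made up. The controller multiplies each number of a shift by 100 mm and each number of a turn by 360 degrees. A row lasts 1/12 s, in which the tool goes at most 41.7 mm and 7.16 degrees, less where a joint would pass 70% of its speed; a pose out of reach is approached as far as the arm can. A call with a number of a shift or a turn outside -1 to 1 is refused whole. A call with a gripper value outside its range is refused whole. OPENING is the closure in counts, from 0 (fully open) to 255 (shut), set as the call begins (- or left out, the last holds). The fingers move at their own pace and stop on an object; FORCE is the grip in N (left out, the last holds). Time passes only in rows, so rows that do not move let the fingers close. It gives the time, the measured TCP pose, the force and the opening at its end, in the units of the state.
- r.observe(): the state, without advancing time (a new reading comes with each control period).
- r.grab_frame(name): name is "side" or "top"; returns a dict with "pixels" (420x560x3 uint8, blue, green, red), "z_map" (420x560 float32, m along the optical axis (not along the pixel's ray), 0 where there is no reading), "fx", "fy", "cx", "cy" (pixels), "k1" (the pictures are not rectified: a ray, as slopes to the right and down, at radius r is drawn at 1 + k1 r^2 times it, then the intrinsics apply), "extrinsics" (4x4, takes a point from camera to world coordinates). Camera axes: x right, y up, looking along -z (the intrinsics and any distortion apply to the point x, -y, -z); pixel columns grow to the right and rows downward; lengths in m; the calibration is good to about 2 mm. A picture is of the moment at which its call begins.
- r.sign_off(): hands the job in, once; it reports no verdict.
The state is a dict: "t": time; "joint_positions": joint angles; "joint_vel": joint speeds; "joint_efforts": joint torques, N m; "position": TCP position; "orientation": TCP orientation; "wrist_force": force on the tool from outside, world axes, zero at the start; "wrist_torque": the same for the moment, N m; "width": finger opening in m.
Only numpy, scipy, OpenCV 4.12 (cv2) and the standard library are available. Lean on these libraries where they do the work, as an engineer would, in place of code of your own. Each camera call takes 0.05 s, during which the arm holds its last target. There are 200 camera calls.

## Working session

There is one attempt and no reset: what is moved stays moved. The work goes in short steps, Python scripts to look and compute and a shell command to move; the robot and the scene stay as the last step left them, time stands still between calls to the robot, and variables do not carry over. Pictures are saved under pics/ and viewed, about 12 in all and at most 16, crops included, and the job is handed in when it is done.

```bash
ls; mkdir -p pics; python3 - <<'E'
from cell import r
import cv2,numpy as np
for n in("top","side"):
    f=r.grab_frame(n); cv2.imwrite(f"pics/{n}0.png",f["pixels"]); np.savez(f"{n}0.npz",**f)
    print(n,f["fx"],f["fy"],f["cx"],f["cy"],f["k1"],np.round(f["extrinsics"],3).tolist())
print(r.observe())
E
```

```text
pics
top 452.0314400733248 452.0314400733248 277.57560317354967 213.08023995043237 -0.08027371370214449 [[-0.025, 0.988, -0.149, 0.27], [-1.0, -0.026, -0.007, -0.04], [-0.011, 0.149, 0.989, 1.266], [0.0, 0.0, 0.0, 1.0]]
side 453.13002271500613 453.13002271500613 279.7003804340942 210.12676965048627 0.053251526214361265 [[0.998, 0.049, -0.048, 0.381], [-0.066, 0.494, -0.867, -0.975], [-0.019, 0.868, 0.496, 0.585], [0.0, 0.0, 0.0, 1.0]]
{'t': 0.1, 'joint_positions': array([ 1.21139943e+00,  3.00424156e-01,  1.52154916e+00, -7.51882330e-06,
        1.32070793e+00, -6.66043725e-02]), 'joint_vel': array([-0.00043879, -0.00179112, -0.00320014,  0.00214799, -0.00126241,
        0.00013912]), 'joint_efforts': array([ 1.72464217e-03, -5.44376886e+01, -3.62375093e+01, -1.02744452e-04,
        3.02152832e-03, -8.37173701e-06]), 'position': array([0.15865854, 0.52634211, 0.19226059]), 'orientation': array([-3.14050598e+00, -6.51850705e-05,  2.84880196e+00]), 'wrist_force': array([0.55039898, 0.36260887, 0.51675108]), 'wrist_torque': array([0.01180687, 0.00015244, 0.02014579]), 'width': 0.08549549596545893}
```

View pics/top0.png

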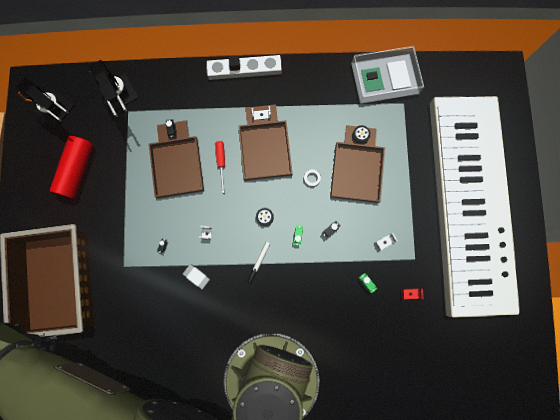

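View pics/side0.png

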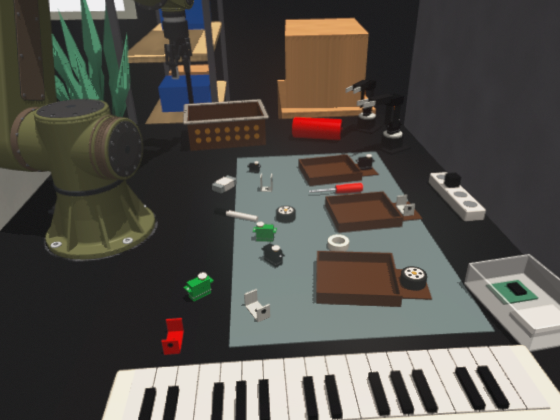

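The top view shows the trays: motor at (176,167), bracket at (265,150), wheel at (358,172). It also shows the parts: small servo (162,245), tall bracket (206,233), wheel (264,216), large servo (331,230), wide bracket (386,242). The decoys are green at (298,237) and (368,283), and red at (413,294). The side view agrees.

```bash
cat > h.py <<'E'
import numpy as np,cv2
def cloud(f):
    "world xyz per pixel"
    K=np.array([[f["fx"],0,f["cx"]],[0,f["fy"],f["cy"]],[0,0,1.]]); h,w=f["z_map"].shape
    u,v=np.meshgrid(np.arange(w),np.arange(h))
    s=cv2.undistortPoints(np.stack([u,v],-1).reshape(-1,1,2).astype(float),K,np.array([float(f["k1"]),0,0,0])).reshape(h,w,2)
    z=f["z_map"][...,None]
    P=np.concatenate([s[...,:1]*z,-s[...,1:]*z,-z],-1)
    E=np.asarray(f["extrinsics"]); return P@E[:3,:3].T+E[:3,3]
def rect(p):
    "centre mm, long side, short side, direction of long side deg"
    (c,(a,b),t)=cv2.minAreaRect((p[:,:2]*1000).astype(np.float32))
    if a<b:a,b,t=b,a,t+90
    return np.round([*c,a,b,(t+90)%180-90],1)
E
python3 - <<'E'
from h import *
parts={"top":dict(ss=(162,245),bt=(206,233),wh=(264,216),green=(298,237),sl=(331,230),bw=(386,242)),
"side":dict(ss=(255,167),bt=(266,183),wh=(286,213),green=(264,231),sl=(273,253),bw=(257,305))}
for n in("top","side"):
    f=np.load(f"{n}0.npz");W=cloud(f)
    print(n,"mat z",np.round([W[v,u] for u,v in((300,210),(230,210),(240,255),(150,210))],4)[:, 2])
    for k,(u,v) in parts[n].items():
        s=np.s_[v-26:v+26,u-24:u+24];Z=W[s][...,2]
        m=((Z>.006)&(Z<.07)).astype(np.uint8)
        nl,L,st,ce=cv2.connectedComponentsWithStats(m)
        l=1+np.argmin(np.hypot(*(ce[1:]-[24,26]).T)); p=W[s][L==l]
        print(k,len(p),rect(p),"mean",np.round(p.mean(0)*1000,1),"zmax",np.round(p[:,2].max()*1000,1),"top:",rect(p[p[:,2]>p[:,2].max()-.006]))
f=np.load("top0.npz");W=cloud(f)
hsv=cv2.cvtColor(f["pixels"],cv2.COLOR_BGR2HSV)
for k,(u,v),(su,sv) in(("motor",(176,167),(170,128)),("bracket",(265,150),(261,113)),("wheel",(358,172),(361,133))):
    s=np.s_[v-42:v+42,u-36:u+36];p=W[s].reshape(-1,3);p=p[(p[:,2]>.022)&(p[:,2]<.032)&(p[:,0]<W[sv,su,0]-.02)]
    q=W[sv-9:sv+9,su-9:su+9].reshape(-1,3);q=q[q[:,2]>.012]
    print(k,rect(p),"floor",np.round(W[v,u]*1000),"sample",np.round(q.mean(0)*1000))
c=f["pixels"]
a=cv2.resize(c[200:265,145:410],None,fx=3,fy=3,interpolation=cv2.INTER_CUBIC)
c=np.load("side0.npz")["pixels"]
b=cv2.resize(c[155:330,220:440],None,fx=2.3,fy=2.3,interpolation=cv2.INTER_CUBIC)
o=np.zeros((a.shape[0]+b.shape[0],a.shape[1],3),np.uint8);o[:a.shape[0]]=a;o[a.shape[0]:,:b.shape[1]]=b
cv2.imwrite("pics/zoom.png",o)
E
```

```text
top mat z [0.0027 0.001  0.0003 0.0026]
ss 98 [376.  291.8  39.3  16.2 -18.2] mean [375.9 290.6  24.7] zmax 36.5 top: [375.6 290.6  27.2   9.3   0.5]
bt 1 [414.2 168.8   0.    0.    0. ] mean [414.2 168.8   6.3] zmax 6.3 top: [414.2 168.8   0.    0.    0. ]
wh 259 [448.1   6.7  48.2  47.9  11. ] mean [447.4   6.7  22.9] zmax 31.2 top: [449.8   6.8  45.1  44.4  -2.4]
green 146 [392.6 -84.7  53.6  20.   -8.8] mean [391.9 -84.6  35.4] zmax 45.6 top: [394.1 -83.8  35.7  13.7  -1.8]
sl 149 [ 406.3 -176.5   54.    21.9  -51.6] mean [ 406.  -175.4   34.2] zmax 46.5 top: [ 405.4 -175.4   36.6   13.4  -46.9]
bw 4 [ 374.  -336.6    8.5    3.1   88.4] mean [ 374.  -336.2    7.5] zmax 9.2 top: [ 374.  -336.6    8.5    3.1   88.4]
side mat z [ 0.0006 -0.0027  0.      0.0114]
ss 93 [373.5 289.5  40.9  22.5 -27.4] mean [374.2 287.5  19.4] zmax 35.0 top: [380.4 288.2   9.6   8.9  -6.5]
bt 19 [420.1 165.1  27.5   3.1  87.1] mean [420.4 158.7  32.7] zmax 45.7 top: [420.3 166.4  24.9   2.9  87.1]
wh 261 [448.7   4.8  51.3  48.6  70.8] mean [448.2  -3.1  19.1] zmax 26.1 top: [448.3   6.   50.9  45.2  86.6]
green 310 [392.5 -87.2  54.7  25.9 -10.1] mean [392.6 -91.6  26. ] zmax 43.7 top: [389.7 -86.4  29.   17.5 -31.5]
sl 325 [ 405.9 -176.5   56.8   21.7  -49.3] mean [ 407.2 -183.9   26.6] zmax 44.8 top: [ 413.6 -183.9   16.3   16.3  -57. ]
bw 149 [ 380.7 -351.1   26.3    4.8   27.5] mean [ 380.6 -351.6   19. ] zmax 31.8 top: [ 380.6 -351.1   26.2    4.2   26. ]
motor [603.3 258.2 168.6 138.4   7.5] floor [602. 259.   6.] sample [701. 262.  63.]
bracket [640.9   0.8 161.3 138.1   4.8] floor [645.   1.   6.] sample [735.  13.  70.]
wheel [ 576.7 -261.8  174.8  139.5   -7.9] floor [ 573. -264.    2.] sample [ 674. -272.   48.]
```

View pics/zoom.png

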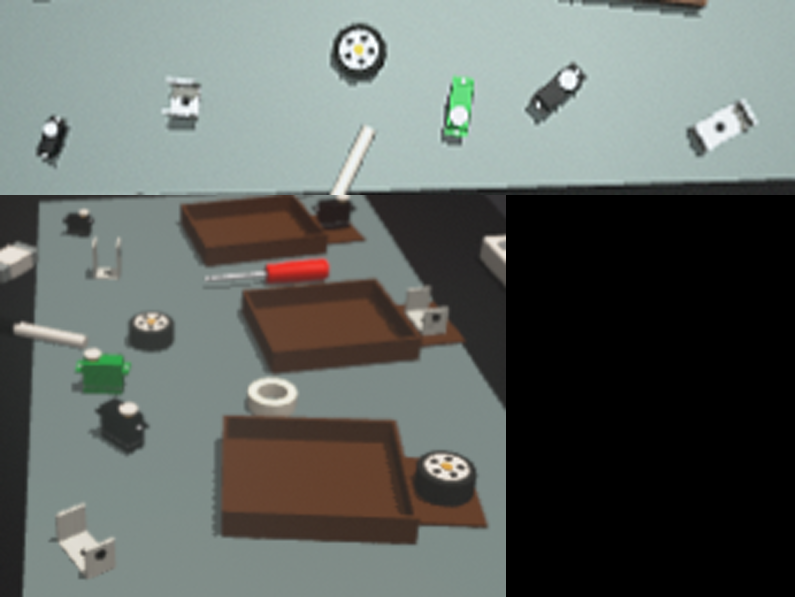

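The zoom shows all five parts upright. The tall bracket's flanges are spaced along world x (base hole at zoom 185,102). The wide bracket's base hole is at zoom (721,127), with its flanges running from lower left to upper right. Next I refine the bracket and tray poses.

```bash
cat >> h.py <<'E'
def ray(f,u,v,z):
    "world point where the ray of pixel u,v meets height z"
    K=np.array([[f["fx"],0,f["cx"]],[0,f["fy"],f["cy"]],[0,0,1.]])
    s=cv2.undistortPoints(np.array([[[u,v]]],float),K,np.array([float(f["k1"]),0,0,0])).ravel()
    E=np.asarray(f["extrinsics"]);d=E[:3,:3]@[s[0],-s[1],-1];return E[:3,3]+d*(z-E[2,3])/d[2]
def proj(f,P):
    E=np.asarray(f["extrinsics"]);q=(np.atleast_2d(P)-E[:3,3])@E[:3,:3];s=q[:,:2]/-q[:,2:]*[1,-1]
    s=s*(1+f["k1"]*(s**2).sum(1,keepdims=True));return s*f["fx"]+[f["cx"],f["cy"]]
def box(c,yaw,xs,ys):
    "corner polygon (m) from centre mm, yaw deg"
    a=np.radians(yaw);R=np.array([[np.cos(a),-np.sin(a)],[np.sin(a),np.cos(a)]])
    return (np.array([[xs[i],ys[j]] for i,j in((0,0),(1,0),(1,1),(0,1))])@R.T+c)/1000
E
python3 - <<'E'
from h import *
from scipy.optimize import minimize
T=np.load("top0.npz");S=np.load("side0.npz");T=dict(T);S=dict(S)
print("hole bt",ray(T,206.7,234,.003)*1000,"bw",ray(T,385.3,242.3,.003)*1000)
print("side hole bw", ray(S,220+100/2.3,155+(550-195)/2.3,.012)*1000)
# trays: known outline of rim at z=.028 -> best overlap edge fit: brown rim/tray mask in top image
px=T["pixels"].astype(int);W=cloud(T)
for k,c0,t0 in(("motor",(602,259),7.5),("bracket",(642,1),4.8),("wheel",(575,-263),-7.9)):
    brown=((px[...,2]-px[...,0])>18)&(px[...,2]<140)
    m=np.zeros(brown.shape,np.uint8)
    u,v=proj(T,[c0[0]/1000,c0[1]/1000,.0])[0].astype(int);sl=np.s_[v-50:v+50,u-45:u+45]
    m[sl]=brown[sl]
    def cost(q):
        hull=np.vstack([proj(T,np.c_[box(q[:2],q[2],(-79,79),(-69,69)),np.full(4,z)]) for z in(.028,.0)])
        pl=np.vstack([proj(T,np.c_[box(q[:2],q[2],(70,145),(-36,36)),np.full(4,z)]) for z in(.003,)])
        M=np.zeros((*m.shape,),np.uint8)
        for h in(hull,):cv2.fillConvexPoly(M,cv2.convexHull((h*16).round().astype(np.int32)),1,cv2.LINE_8,4)
        # ignore the region of the plate
        I=np.zeros_like(M);cv2.fillConvexPoly(I,cv2.convexHull((pl*16).round().astype(np.int32)),1,cv2.LINE_8,4)
        return ((M!=m)&~((I==1)&(M==0)))[sl].sum()
    best=min((minimize(cost,[c0[0]+a,c0[1]+b,t0+d],method="Nelder-Mead",options=dict(initial_simplex=np.array([c0[0]+a,c0[1]+b,t0+d])+[[0,0,0],[5,0,0],[0,5,0],[0,0,3]])) for a in(-4,4) for b in(-4,4) for d in(-2,2)),key=lambda o:o.fun)
    print(k,np.round(best.x,1),best.fun,m.sum())
# bracket white masks
for k,(u,v) in dict(bt=(206,233),bw=(386,242)).items():
    s=px[v-14:v+14,u-16:u+16];mm=(s.min(-1)>185).astype(np.uint8);ys,xs=np.nonzero(mm)
    p=np.array([ray(T,x+u-16,y+v-14,.003) for x,y in zip(xs,ys)]);print(k,len(p),rect(p))
# overlay of the estimate
o=[]
def draw(f,name):
    im=cv2.resize(f["pixels"],None,fx=3,fy=3,interpolation=cv2.INTER_CUBIC)
    for c,y,hx,hy,z in(((375.5,290.5),-21,20,7.5,.02),((406,-176.5),-50.5,27,10,.027),((404.5,162),-3+0,13,0,.045)):
        pass
    return im
E
```

```text
hole bt [406.08822383 170.20911405   3.        ] bw [ 369.50728213 -330.75105744    3.        ]
side hole bw [ 381.93126551 -338.0287199    12.        ]
motor [606.2 258.8   7.2] 386.0 2889
bracket [648.3   4.    4.9] 2012.0 1158
wheel [ 574.3 -261.5   -9.4] 2554.0 452
bt 58 [411.9 176.1  34.   31.2  -1.5]
bw 134 [ 374.1 -334.8   53.9   27.6  -62.4]
```

```bash
python3 - <<'E'
from h import *
from scipy.optimize import minimize
T=dict(np.load("top0.npz"));g=cv2.GaussianBlur(T["pixels"][...,1],(3,3),0).astype(int)
for k,c0,t0 in(("motor",(602,259),7.5),("bracket",(642,1),4.8),("wheel",(575,-263),-7.9)):
    u,v=proj(T,[c0[0]/1000,c0[1]/1000,.0])[0].astype(int);sl=np.s_[v-50:v+50,u-45:u+45]
    m=np.zeros(g.shape,np.uint8);m[sl]=g[sl]<95
    def cost(q):
        fp=lambda h:cv2.fillConvexPoly(np.zeros_like(m),cv2.convexHull((h*16).round().astype(np.int32)),1,cv2.LINE_8,4)
        M=fp(np.vstack([proj(T,np.c_[box(q[:2],q[2],(-79,79),(-69,69)),np.full(4,z)]) for z in(.028,.0)]))
        I=fp(np.vstack([proj(T,np.c_[box(q[:2],q[2],(75,250),(-69,69)),np.full(4,z)]) for z in(.0,.03)]))
        return ((M!=m)&~((I==1)&(M==0)))[sl].sum()
    best=min((minimize(cost,[c0[0]+a,c0[1]+b,t0+d],method="Nelder-Mead",options=dict(initial_simplex=np.array([c0[0]+a,c0[1]+b,t0+d])+[[0,0,0],[5,0,0],[0,5,0],[0,0,3]])) for a in(-4,4) for b in(-4,4) for d in(-2,2)),key=lambda o:o.fun)
    x,y,t=best.x;a=np.radians(t)
    print(k,np.round(best.x,1),best.fun,m.sum(),"x-38",np.round([x-38*np.cos(a),y-38*np.sin(a)]),"x+38",np.round([x+38*np.cos(a),y+38*np.sin(a)]))
E
```

```text
motor [598.9 256.8   8.7] 337.0 3258 x-38 [561. 251.] x+38 [636. 263.]
bracket [640.4   2.7   4.3] 2560.0 1267 x-38 [602.  -0.] x+38 [678.   6.]
wheel [ 568.9 -259.8   -8.6] 2277.0 789 x-38 [ 531. -254.] x+38 [ 607. -265.]
```

```bash
python3 - <<'E'
from h import *
T=dict(np.load("top0.npz"));W=cloud(T)
for c in((602,259),(642,1),(575,-263)): print(proj(T,[c[0]/1000,c[1]/1000,0.]))
for u,v in((176,167),(265,150),(358,172)):print(T["pixels"][v,u],W[v,u],proj(T,W[v,u]), ray(T,u,v,.004))
E
```

```text
[[176.3732657  167.53511004]]
[[265.04255083 151.53674841]]
[[357.32326298 171.6976799 ]]
[ 64  85 119] [0.60203689 0.25867881 0.00604246] [[176. 167.]] [0.60257568 0.25916358 0.004     ]
[ 87 110 142] [0.64492513 0.00084521 0.00567737] [[265. 150.]] [0.64542458 0.00089997 0.004     ]
[ 92 113 148] [ 0.57348715 -0.26448022  0.00238248] [[358. 172.]] [ 0.57309825 -0.26419317  0.004     ]
```

```bash
python3 - <<'E'
from h import *
from scipy.optimize import minimize
T=dict(np.load("top0.npz"));p=T["pixels"].astype(int)
for k,c0,t0 in(("motor",(602,259),7.5),("bracket",(642,1),4.8),("wheel",(575,-263),-7.9)):
    u,v=proj(T,[c0[0]/1000,c0[1]/1000,.0])[0].astype(int);sl=np.s_[v-50:v+50,u-45:u+45]
    m=np.zeros(p.shape[:2],np.uint8);m[sl]=(p[sl][...,2]-p[sl][...,0])>12
    m=cv2.morphologyEx(m,cv2.MORPH_CLOSE,np.ones((3,3)))
    def cost(q):
        fp=lambda h:cv2.fillConvexPoly(np.zeros_like(m),cv2.convexHull((h*16).round().astype(np.int32)),1,cv2.LINE_8,4)
        M=fp(np.vstack([proj(T,np.c_[box(q[:2],q[2],(-79,79),(-69,69)),np.full(4,z)]) for z in(.028,.0)]))
        I=fp(np.vstack([proj(T,np.c_[box(q[:2],q[2],(75,250),(-69,69)),np.full(4,z)]) for z in(.0,.03)]))
        return ((M!=m)&~((I==1)&(M==0)))[sl].sum()
    best=min((minimize(cost,[c0[0]+a,c0[1]+b,t0+d],method="Nelder-Mead",options=dict(initial_simplex=np.array([c0[0]+a,c0[1]+b,t0+d])+[[0,0,0],[5,0,0],[0,5,0],[0,0,3]])) for a in(-4,4) for b in(-4,4) for d in(-2,2)),key=lambda o:o.fun)
    x,y,t=best.x;a=np.radians(t)
    print(k,np.round(best.x,1),best.fun,m.sum(),"x-38",np.round([x-38*np.cos(a),y-38*np.sin(a)]),"x+38",np.round([x+38*np.cos(a),y+38*np.sin(a)]))
E
```

```text
motor [605.9 258.6   7.5] 252.0 3218 x-38 [568. 254.] x+38 [644. 264.]
bracket [647.9   1.9   5. ] 203.0 3155 x-38 [610.  -1.] x+38 [686.   5.]
wheel [ 575.3 -262.9   -8.1] 121.0 3044 x-38 [ 538. -258.] x+38 [ 613. -268.]
```

```bash
python3 -m pendant '[[[0.221,-0.326,0],[0,0,-0.0187]],[[0.221,-0.326,0],[0,0,-0.0187]],[[0.221,-0.326,0],[0,0,-0.0187]],[[0.221,-0.326,0],[0,0,-0.0187]],[[0.221,-0.326,0],[0,0,-0.0187]],[[0.221,-0.326,0],[0,0,0]],[[0.221,-0.326,0],[0,0,0]],[[0.221,-0.326,0],[0,0,0]]]' 0 35
python3 -m pendant '[[[0.221,-0.326,0],[0,0,0]],[[0.221,-0.326,0],[0,0,0]],[[0.026,-0.376,-0.09],[0,0,0]],[[0.026,-0.376,-0.09],[0,0,0]],[[0.026,-0.376,-0.09],[0,0,0]],[[0.026,-0.376,-0.09],[0,0,0]],[[0.026,-0.376,-0.09],[0,0,0]],[[0.026,-0.376,-0.09],[0,0,0]]]'
python3 -m pendant '[[[0.026,-0.376,-0.09],[0,0,0]],[[0.026,-0.376,-0.09],[0,0,0]],[[0.026,-0.376,-0.09],[0,0,0]],[[0.026,-0.376,-0.09],[0,0,0]],[[0,0,0],[0,0,0]],[[0,0,0],[0,0,0]]]'
```

```text
t: 0.77
position: [0.336, 0.264, 0.1927]
orientation: [-3.141, 0.0, 2.262]
wrist_force: [0.6, 1.7, -0.2]
width: 0.0854
t: 1.43
position: [0.3949, -0.0268, 0.1384]
orientation: [3.141, 0.0, 2.261]
wrist_force: [2.0, 0.3, -1.1]
width: 0.0854
t: 1.93
position: [0.4051, -0.1765, 0.102]
orientation: [-3.141, -0.002, 2.258]
wrist_force: [0.2, 0.8, -0.1]
width: 0.0851
```

```bash
python3 -m pendant '[[[0.01,0,-0.3],[0,0,0]],[[0,0,-0.3],[0,0,0]],[[0,0,-0.2],[0,0,0]],[[0,0,-0.1],[0,0,0]],[[0,0,-0.05],[0,0,0]],[[0,0,0],[0,0,0]],[[0,0,0],[0,0,0]]]'
python3 -m pendant '[[[0,0,0],[0,0,0]],[[0,0,0],[0,0,0]],[[0,0,0],[0,0,0]],[[0,0,0],[0,0,0]],[[0,0,0],[0,0,0]],[[0,0,0],[0,0,0]],[[0,0,0],[0,0,0]],[[0,0,0],[0,0,0]]]' 255 35
python3 -m pendant '[[[0,0,0],[0,0,0]],[[0,0,0],[0,0,0]],[[0,0,0],[0,0,0]],[[0,0,0],[0,0,0]]]'
```

```text
t: 2.52
position: [0.4074, -0.1754, 0.0087]
orientation: [3.141, 0.001, 2.262]
wrist_force: [-0.0, 0.2, 0.1]
width: 0.0854
t: 3.18
position: [0.4067, -0.1754, 0.0078]
orientation: [-3.142, -0.0, 2.261]
wrist_force: [-0.9, -1.2, -0.7]
width: -0.0
t: 3.52
position: [0.4067, -0.1754, 0.0078]
orientation: [-3.142, -0.0, 2.261]
wrist_force: [-0.4, -0.1, -0.3]
width: -0.0004
```

```bash
cat > look.py <<'E'
import sys,cv2,numpy as np
from cell import r
def look(name,tw,sw,k):
    "crops (u0,v0,u1,v1) of top and side stacked, scaled k"
    o=[]
    for n,w in(("top",tw),("side",sw)):
        f=r.grab_frame(n);np.savez(f"{n}_last.npz",**f)
        if w:o.append(cv2.resize(f["pixels"][w[1]:w[3],w[0]:w[2]],None,fx=k,fy=k,interpolation=cv2.INTER_CUBIC))
    W=sum(i.shape[1] for i in o);H=max(i.shape[0] for i in o);c=np.zeros((H,W,3),np.uint8);x=0
    for i in o:c[:i.shape[0],x:x+i.shape[1]]=i;x+=i.shape[1]
    cv2.imwrite(f"pics/{name}.png",c)
E
python3 -c "
from look import *
look('a1',(280,180,400,280),(210,170,330,310),3.3)"
```

```text
(no output)
```

View pics/a1.png

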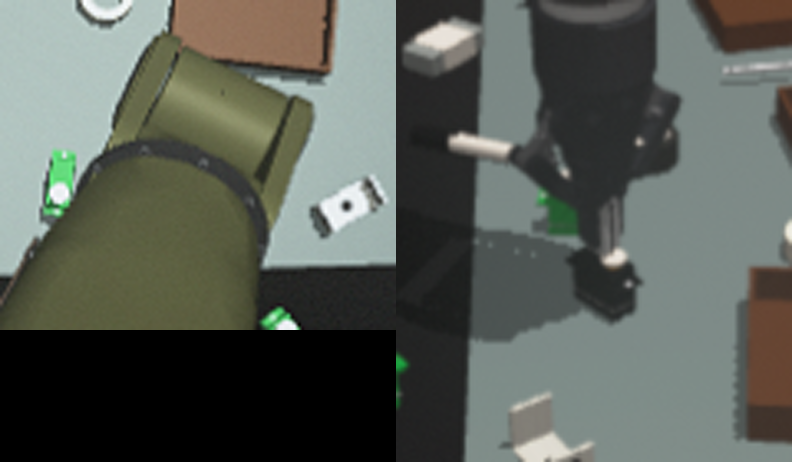

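```bash
python3 -c "
from h import *
from cell import r
S=dict(np.load('side_last.npz'));T=dict(np.load('top_last.npz'));W=cloud(S)
o=r.observe();P=o['position'];print(P,o['orientation'])
for z in(0,.02,.05):print(proj(S,P+[0,0,z]))
for u,v in((275,215),(275,225),(275,235),(275,240),(275,245),(275,250),(275,255),(275,262),(270,250),(265,180),(292,210),(252,215)):print(u,v,np.round(W[v,u]*1000),S['pixels'][v,u])
"
```

```text
[ 0.40672529 -0.17541645  0.00776153] [-3.14156451e+00 -5.47301476e-05  2.26130572e+00]
[[272.38936122 258.61906559]]
[[272.13800771 250.99904904]]
[[271.75091023 239.27965326]]
275 215 [ 415. -183.  121.] [46 46 44]
275 225 [ 414. -181.   96.] [47 47 45]
275 235 [ 413. -186.   75.] [74 75 75]
275 240 [ 413. -183.   61.] [75 75 75]
275 245 [ 413. -186.   50.] [ 95  98 101]
275 250 [ 412. -193.   42.] [128 140 149]
275 255 [ 412. -195.   31.] [42 43 41]
275 262 [ 411. -198.   15.] [43 44 42]
270 250 [ 402. -183.   36.] [40 41 39]
265 180 [ 397. -216.  217.] [43 43 42]
292 210 [466.   6.  23.] [112 117 122]
252 215 [ 369. -216.  143.] [63 63 62]
```

```bash
python3 -c "
from h import *
S=dict(np.load('side0.npz'));T=dict(np.load('top0.npz'));W=cloud(S);X=cloud(T)
for v in range(238,270,2):print(v,[(np.round(W[v,u]*1000).astype(int).tolist()) for u in(262,267,271,275,279,283)])
print()
for v in range(222,240,2):print(v,[(np.round(X[v,u]*1000).astype(int).tolist()) for u in range(320,342,3)])
S2=dict(np.load('side_last.npz'));W2=cloud(S2)
print()
for v in range(238,270,2):print(v,[(np.round(W2[v,u]*1000).astype(int).tolist()) for u in(262,267,271,275,279,283)])
"
```

```text
238 [[387, -91, 7], [398, -94, 8], [408, -100, 12], [417, -85, 1], [427, -85, 1], [436, -84, 0]]
240 [[387, -95, 4], [398, -98, 5], [407, -98, 5], [417, -91, 0], [426, -93, 0], [436, -92, -1]]
242 [[386, -95, -1], [398, -98, 0], [407, -96, -2], [417, -98, -1], [426, -100, 0], [435, -99, -2]]
244 [[386, -102, -2], [397, -158, 35], [405, -160, 36], [416, -108, 0], [425, -107, -1], [434, -109, -1]]
246 [[386, -116, 1], [396, -168, 36], [405, -168, 35], [413, -175, 40], [425, -115, -1], [434, -118, 0]]
248 [[385, -159, 26], [396, -174, 35], [404, -178, 37], [413, -185, 42], [421, -187, 42], [433, -129, 2]]
250 [[385, -167, 26], [396, -178, 33], [404, -183, 36], [412, -191, 41], [421, -186, 36], [433, -130, -2]]
252 [[385, -137, -1], [396, -177, 27], [404, -187, 33], [412, -191, 36], [421, -192, 36], [432, -140, -1]]
254 [[385, -144, -1], [395, -176, 21], [404, -187, 29], [412, -199, 36], [421, -189, 28], [429, -187, 27]]
256 [[385, -152, -1], [395, -176, 16], [404, -187, 23], [412, -199, 31], [420, -195, 28], [429, -194, 26]]
258 [[384, -161, 1], [395, -177, 11], [403, -188, 18], [412, -
[... 2786 characters left out ...]
, -177, 16], [404, -187, 23], [412, -197, 30], [420, -195, 28], [429, -193, 26]]
258 [[384, -160, 0], [395, -174, 9], [403, -188, 19], [412, -198, 25], [420, -198, 25], [431, -163, -1]]
260 [[384, -167, 0], [395, -176, 5], [403, -189, 14], [411, -198, 20], [420, -193, 16], [430, -171, 0]]
262 [[384, -176, 1], [395, -175, 0], [403, -188, 8], [411, -198, 15], [420, -191, 9], [429, -180, 0]]
264 [[384, -181, -1], [395, -181, -2], [403, -187, 2], [411, -198, 10], [420, -191, 4], [429, -186, 0]]
266 [[384, -188, -1], [394, -190, 0], [403, -191, 0], [411, -195, 2], [420, -192, 0], [428, -194, 0]]
268 [[383, -197, 0], [394, -198, 0], [402, -199, 1], [411, -198, -1], [419, -200, 0], [428, -198, -2]]
```

The side view and depth show the servo has not moved. The shut fingertips hover at z of about 45 mm, although the TCP reads 8 mm. I'll raise the gripper clear and measure the real fingertip offset.

```bash
python3 -m pendant '[[[0,0,0.3],[0,0,0]],[[0,0,0.3],[0,0,0]],[[0,0,0],[0,0,0]],[[0,0,0],[0,0,0]]]'
python3 -c "
from h import *
from look import *
look('a2',None,(210,130,330,290),3.6)
S=dict(np.load('side_last.npz'));W=cloud(S);P=r.observe()['position'];print(P)
s=W[150:260,225:320].reshape(-1,3)
for z in range(40,230,8):
    q=s[(s[:,2]*1000>z)&(s[:,2]*1000<=z+8)&(abs(s[:,0]-P[0])<.08)&(abs(s[:,1]-P[1])<.08)]*1000
    if len(q):print(z,len(q),'x',np.round([q[:,0].min(),q[:,0].max()]),'y',np.round([q[:,1].min(),q[:,1].max()]))
"
```

```text
t: 3.95
position: [0.4074, -0.1758, 0.0689]
orientation: [3.14, 0.003, 2.261]
wrist_force: [0.3, 0.1, -0.2]
width: -0.0002
[ 0.40638001 -0.17525082  0.06715235]
40 31 x [406. 421.] y [-192. -177.]
104 17 x [396. 417.] y [-189. -176.]
112 46 x [392. 419.] y [-192. -174.]
120 44 x [392. 419.] y [-192. -173.]
128 55 x [391. 420.] y [-190. -173.]
136 35 x [395. 420.] y [-192. -174.]
144 48 x [391. 437.] y [-205. -165.]
152 117 x [372. 439.] y [-208. -163.]
160 111 x [368. 446.] y [-212. -145.]
168 147 x [363. 450.] y [-217. -148.]
176 141 x [359. 455.] y [-220. -142.]
184 161 x [352. 459.] y [-225. -149.]
192 217 x [352. 459.] y [-226. -137.]
200 158 x [357. 449.] y [-214. -148.]
208 178 x [370. 442.] y [-213. -158.]
216 101 x [371. 440.] y [-210. -162.]
224 47 x [373. 405.] y [-210. -194.]
```

View pics/a2.png

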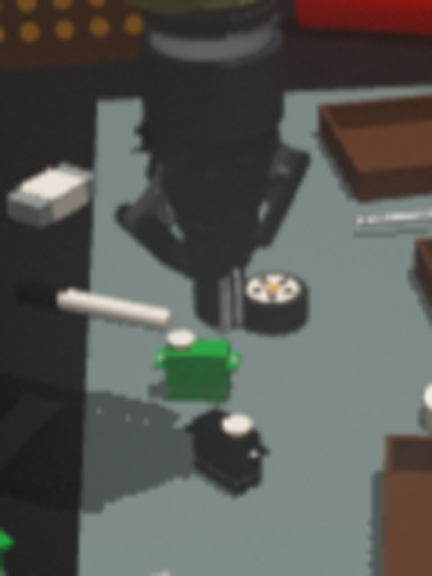

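The picture shows the shut fingertips at crop (220,325), clear above the servo at (230,450). Depth puts them at z of about 106 mm with the TCP reading 67 mm. So the true tip is about 38 mm above the reported z, and xy agrees. I'll open and go down to a reading of about -30 mm.

```bash
python3 -m pendant '[[[0,0,0],[0,0,0]],[[0,0,0],[0,0,0]],[[0,0,0],[0,0,0]],[[0,0,0],[0,0,0]],[[0,0,0],[0,0,0]],[[0,0,-0.25],[0,0,0]],[[0,0,-0.25],[0,0,0]],[[0,0,0],[0,0,0]]]' 0
python3 -m pendant '[[[0,0,-0.2],[0,0,0]],[[0,0,-0.15],[0,0,0]],[[0,0,-0.06],[0,0,0]],[[0,0,-0.06],[0,0,0]],[[0,0,0],[0,0,0]],[[0,0,0],[0,0,0]]]'
python3 -m pendant '[[[0,0,0],[0,0,0]],[[0,0,0],[0,0,0]],[[0,0,0],[0,0,0]],[[0,0,0],[0,0,0]],[[0,0,0],[0,0,0]],[[0,0,0],[0,0,0]],[[0,0,0],[0,0,0]],[[0,0,0],[0,0,0]]]' 255 35
```

```text
t: 4.72
position: [0.4047, -0.1744, 0.0144]
orientation: [-3.139, -0.005, 2.261]
wrist_force: [-0.8, 0.6, -0.5]
width: 0.0854
t: 5.22
position: [0.4071, -0.1756, -0.0286]
orientation: [3.141, 0.001, 2.261]
wrist_force: [-0.1, 0.2, 0.6]
width: 0.0857
t: 5.88
position: [0.4069, -0.1755, -0.029]
orientation: [3.141, 0.0, 2.261]
wrist_force: [-1.4, 1.2, 5.7]
width: 0.0194
```

```bash
python3 -m pendant '[[[0,0,0.2],[0,0,0]],[[0,0,0.3],[0,0,0]],[[0,0,0.3],[0,0,0]],[[0.134,0.357,0],[0,0,0.0179]],[[0.134,0.357,0],[0,0,0.0179]],[[0.134,0.357,0],[0,0,0.0179]],[[0.134,0.357,0],[0,0,0.0179]],[[0.134,0.357,0],[0,0,0.0179]]]'
python3 -m pendant '[[[0.134,0.357,0],[0,0,0.0179]],[[0.134,0.357,0],[0,0,0.0179]],[[0.134,0.357,0],[0,0,0.0179]],[[0.134,0.357,0],[0,0,0.0179]],[[0.134,0.357,0],[0,0,0]],[[0.134,0.357,0],[0,0,0]],[[0.134,0.357,0],[0,0,0]],[[0,0,0],[0,0,0]]]'
python3 -m pendant '[[[0,0,0],[0,0,0]]]'
python3 -c "
from look import *
look('a3',(130,100,230,220),(270,90,420,240),3.3)"
```

```text
t: 6.55
position: [0.4739, 0.0049, 0.0508]
orientation: [-3.142, 0.0, 2.829]
wrist_force: [0.2, -1.2, -0.8]
width: 0.0195
t: 7.22
position: [0.5682, 0.2583, 0.0502]
orientation: [3.141, 0.001, -3.006]
wrist_force: [-1.3, -1.4, 0.5]
width: 0.0196
t: 7.3
position: [0.5671, 0.2544, 0.0498]
orientation: [-3.141, -0.001, -3.007]
wrist_force: [0.2, -0.8, -1.8]
width: 0.0197
```

View pics/a3.png

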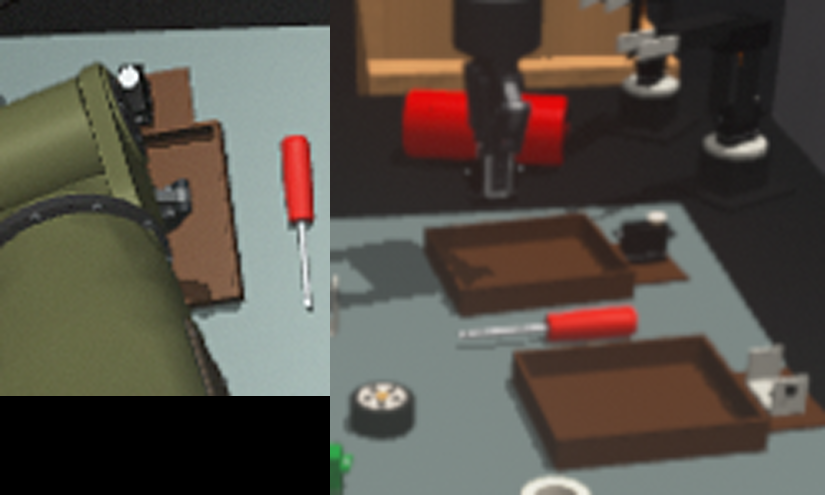

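In the side crop the held servo sits level below the fingers at (497,180), and the width reading of 19.7 mm confirms the grip. It is over the motor tray. Now I lower it.

```bash
python3 -m pendant '[[[0,0,-0.25],[0,0,0]],[[0,0,-0.25],[0,0,0]],[[0,0,-0.15],[0,0,0]],[[0,0,-0.03],[0,0,0]],[[0,0,0],[0,0,0]],[[0,0,0],[0,0,0]]]'
python3 -m pendant '[[[0,0,-0.02],[0,0,0]],[[0,0,-0.02],[0,0,0]],[[0,0,0],[0,0,0]],[[0,0,0],[0,0,0]]]'
python3 -m pendant '[[[0,0,-0.015],[0,0,0]],[[0,0,0],[0,0,0]],[[0,0,0],[0,0,0]]]'
```

```text
t: 7.9
position: [0.5681, 0.2525, -0.016]
orientation: [3.141, 0.001, -3.01]
wrist_force: [0.1, 0.1, -0.9]
width: 0.0192
t: 8.23
position: [0.5677, 0.253, -0.0209]
orientation: [3.142, 0.0, -3.01]
wrist_force: [-0.5, 0.2, -0.2]
width: 0.0193
t: 8.48
position: [0.5675, 0.253, -0.0228]
orientation: [-3.142, -0.0, -3.01]
wrist_force: [0.8, 0.8, 0.0]
width: 0.0196
```

```bash
python3 -m pendant '[[[0,0,-0.01],[0,0,0]],[[0,0,0],[0,0,0]],[[0,0,0],[0,0,0]]]'
python3 -m pendant '[[[0,0,-0.01],[0,0,0]],[[0,0,0],[0,0,0]],[[0,0,0],[0,0,0]]]'
python3 -m pendant '[[[0,0,-0.01],[0,0,0]],[[0,0,0],[0,0,0]],[[0,0,0],[0,0,0]]]'
```

```text
t: 8.73
position: [0.5675, 0.253, -0.0238]
orientation: [-3.142, -0.0, -3.01]
wrist_force: [-0.0, -0.1, -0.4]
width: 0.0193
t: 8.98
position: [0.5675, 0.253, -0.0248]
orientation: [-3.142, -0.0, -3.01]
wrist_force: [1.3, 0.3, -0.7]
width: 0.0194
t: 9.23
position: [0.5677, 0.253, -0.0249]
orientation: [3.142, 0.0, -3.01]
wrist_force: [-4.2, -2.1, 7.7]
width: 0.0193
```

```bash
python3 -m pendant '[[[0,0,0],[0,0,0]],[[0,0,0],[0,0,0]],[[0,0,0],[0,0,0]],[[0,0,0],[0,0,0]],[[0,0,0.1],[0,0,0]],[[0,0,0.3],[0,0,0]],[[0,0,0.4],[0,0,0]],[[0,0,0],[0,0,0]]]' 90
python3 -m pendant '[[[-0.32,0.063,0],[0,0,-0.016]],[[-0.32,0.063,0],[0,0,-0.016]],[[-0.32,0.063,0],[0,0,-0.016]],[[-0.32,0.063,0],[0,0,-0.016]],[[-0.32,0.063,0],[0,0,-0.016]],[[-0.32,0.063,0],[0,0,0]],[[0,0,0],[0,0,0]],[[0,0,0],[0,0,0]]]' 0
python3 - <<'E'
from look import *
from h import *
look('a4',(130,100,230,280),(230,140,400,240),2.5)
f=dict(np.load('top0.npz'));g=f['pixels'][232:258,150:174].max(-1)
ys,xs=np.nonzero(g<75);p=np.array([ray(f,x+150,y+232,.02) for x,y in zip(xs,ys)]);print(len(p),rect(p));c=np.cov(p[:,:2].T);w,v=np.linalg.eigh(c);print(np.degrees(np.arctan(v[1,1]/v[0,1])),p.mean(0)*1000)
E
```

```text
t: 9.9
position: [0.5708, 0.2543, 0.0625]
orientation: [3.139, 0.01, -3.01]
wrist_force: [1.3, 0.7, 1.0]
width: 0.0552
t: 10.57
position: [0.375, 0.2914, 0.0553]
orientation: [3.14, 0.001, 2.773]
wrist_force: [1.2, -0.3, 0.8]
width: 0.0856
57 [374.5 291.9  34.9  18.9 -19.3]
-32.28073990540034 [370.98697906 291.88813326  20.        ]
```

View pics/a4.png

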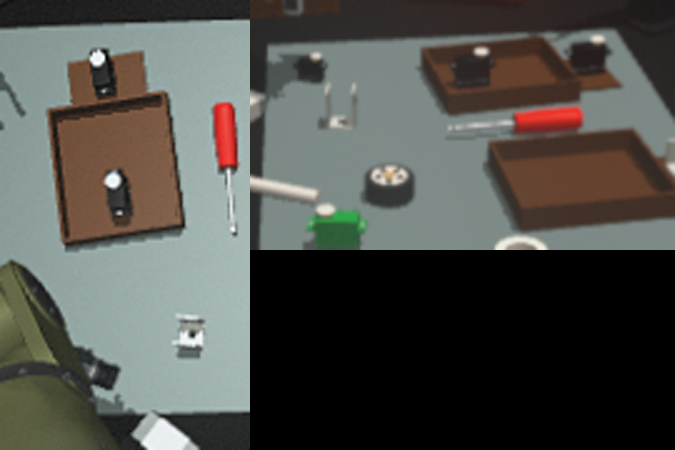

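The large servo stands upright in the motor tray at crop (118,195). The small servo and tall bracket are undisturbed. Now I pick the small servo.

```bash
python3 -m pendant '[[[0,0,-0.3],[0,0,0]],[[0,0,-0.3],[0,0,0]],[[0,0,-0.15],[0,0,0]],[[0,0,-0.07],[0,0,0]],[[0,0,-0.04],[0,0,0]],[[0,0,0],[0,0,0]],[[0,0,0],[0,0,0]]]'
python3 -m pendant '[[[0,0,0],[0,0,0]],[[0,0,0],[0,0,0]],[[0,0,0],[0,0,0]],[[0,0,0],[0,0,0]],[[0,0,0],[0,0,0]],[[0,0,0],[0,0,0]],[[0,0,0],[0,0,0]],[[0,0,0],[0,0,0]]]' 255 30
```

```text
t: 11.25
position: [0.3763, 0.291, -0.0309]
orientation: [3.141, 0.001, 2.771]
wrist_force: [0.3, -0.1, 0.1]
width: 0.0855
t: 11.92
position: [0.3757, 0.2909, -0.0315]
orientation: [3.141, 0.0, 2.771]
wrist_force: [-1.2, -0.5, 5.7]
width: 0.0141
```

```bash
python3 -m pendant '[[[0,0,0.2],[0,0,0]],[[0,0,0.35],[0,0,0]],[[0,0,0.35],[0,0,0]],[[0.376,-0.04,0],[0,0,0.016]],[[0.376,-0.04,0],[0,0,0.016]],[[0.376,-0.04,0],[0,0,0.016]],[[0.376,-0.04,0],[0,0,0.016]],[[0.376,-0.04,0],[0,0,0.016]]]'
python3 -m pendant '[[[0.376,-0.04,0],[0,0,0]],[[0.376,-0.04,0],[0,0,0]],[[0,0,0],[0,0,0]],[[0,0,-0.3],[0,0,0]],[[0,0,-0.3],[0,0,0]],[[0,0,-0.1],[0,0,0]],[[0,0,0],[0,0,0]],[[0,0,0],[0,0,0]]]'
python3 -m pendant '[[[0,0,-0.05],[0,0,0]],[[0,0,-0.04],[0,0,0]],[[0,0,-0.03],[0,0,0]],[[0,0,0],[0,0,0]],[[0,0,0],[0,0,0]]]'
```

```text
t: 12.58
position: [0.5651, 0.2702, 0.0581]
orientation: [-3.142, -0.0, -3.005]
wrist_force: [-0.5, 0.9, 0.1]
width: 0.0144
t: 13.25
position: [0.6389, 0.2629, -0.0111]
orientation: [-3.142, -0.0, -3.01]
wrist_force: [-0.5, 0.0, 0.4]
width: 0.0142
t: 13.67
position: [0.6388, 0.2628, -0.0235]
orientation: [3.142, 0.0, -3.01]
wrist_force: [-0.1, -0.2, -0.5]
width: 0.0143
```

```bash
python3 -m pendant '[[[0,0,-0.02],[0,0,0]],[[0,0,0],[0,0,0]],[[0,0,0],[0,0,0]]]'
python3 -m pendant '[[[0,0,-0.01],[0,0,0]],[[0,0,0],[0,0,0]],[[0,0,0],[0,0,0]]]'
python3 -m pendant '[[[0,0,-0.01],[0,0,0]],[[0,0,0],[0,0,0]],[[0,0,0],[0,0,0]]]'
```

```text
t: 13.92
position: [0.6387, 0.2628, -0.0257]
orientation: [-3.142, -0.0, -3.01]
wrist_force: [0.1, 0.6, 0.4]
width: 0.0146
t: 14.17
position: [0.6387, 0.2628, -0.0267]
orientation: [-3.142, -0.0, -3.01]
wrist_force: [-0.7, -1.4, 0.6]
width: 0.0144
t: 14.42
position: [0.6389, 0.2629, -0.0274]
orientation: [3.141, 0.0, -3.01]
wrist_force: [-1.7, -0.2, 2.2]
width: 0.0144
```

```bash
python3 -m pendant '[[[0,0,0],[0,0,0]],[[0,0,0],[0,0,0]],[[0,0,0],[0,0,0]],[[0,0,0],[0,0,0]],[[0,0,0.1],[0,0,0]],[[0,0,0.3],[0,0,0]],[[0,0,0.4],[0,0,0]],[[0,0,0.1],[0,0,0]]]' 100
python3 -m pendant '[[[-0.117,-0.258,0],[0,0,-0.0193]],[[-0.117,-0.258,0],[0,0,-0.0193]],[[-0.117,-0.258,0],[0,0,-0.0193]],[[-0.117,-0.258,0],[0,0,-0.0193]],[[-0.117,-0.258,0],[0,0,-0.0193]],[[-0.117,-0.258,0],[0,0,-0.0193]],[[-0.117,-0.258,0],[0,0,-0.0193]],[[-0.117,-0.258,0],[0,0,-0.0193]]]' 0
python3 -m pendant '[[[-0.117,-0.258,0],[0,0,-0.0193]],[[-0.117,-0.258,0],[0,0,-0.0193]],[[-0.117,-0.258,0],[0,0,-0.0193]],[[-0.117,-0.258,0],[0,0,-0.0193]],[[-0.117,-0.258,0],[0,0,-0.0193]],[[-0.117,-0.258,0],[0,0,-0.0193]],[[-0.117,-0.258,0],[0,0,-0.0193]],[[-0.117,-0.258,0],[0,0,-0.0193]]]'
python3 -m pendant '[[[-0.117,-0.258,0],[0,0,-0.0193]],[[-0.117,-0.258,0],[0,0,-0.0193]],[[-0.117,-0.258,0],[0,0,-0.0193]],[[-0.117,-0.258,0],[0,0,-0.0193]],[[-0.117,-0.258,0],[0,0,-0.0193]],[[-0.117,-0.258,0],[0,0,-0.0193]],[[-0.117,-0.258,0],[0,0,-0.0193]],[[0,0,0],[0,0,0]]]'
python3 -m pendant '[[[0,0,0],[0,0,0]],[[0,0,0],[0,0,0]]]'
```

```text
t: 15.08
position: [0.641, 0.2636, 0.0696]
orientation: [3.14, 0.008, -3.01]
wrist_force: [0.0, 0.6, 2.8]
width: 0.0518
t: 15.75
position: [0.5447, 0.0553, 0.0632]
orientation: [3.141, 0.001, 2.298]
wrist_force: [0.0, 0.4, -0.2]
width: 0.0855
t: 16.42
position: [0.4512, -0.1513, 0.0632]
orientation: [3.14, 0.0, 1.327]
wrist_force: [1.1, -0.0, -0.4]
width: 0.0854
t: 17.08
position: [0.3683, -0.3343, 0.0633]
orientation: [3.139, -0.0, 0.474]
wrist_force: [1.0, -0.3, 0.2]
width: 0.0854
t: 17.25
position: [0.3698, -0.3304, 0.0627]
orientation: [3.141, -0.0, 0.486]
wrist_force: [0.1, 0.1, 0.4]
width: 0.0855
```

```bash
python3 -m pendant '[[[0,0,-0.3],[0,0,0]],[[0,0,-0.3],[0,0,0]],[[0,0,-0.2],[0,0,0]],[[0,0,-0.1],[0,0,0]],[[0,0,-0.05],[0,0,0]],[[0,0,0],[0,0,0]],[[0,0,0],[0,0,0]]]'
python3 -m pendant '[[[0,0,0],[0,0,0]],[[0,0,0],[0,0,0]],[[0,0,0],[0,0,0]],[[0,0,0],[0,0,0]],[[0,0,0],[0,0,0]],[[0,0,0],[0,0,0]],[[0,0,0],[0,0,0]],[[0,0,0],[0,0,0]]]' 255 25
```

```text
t: 17.83
position: [0.3703, -0.3308, -0.0317]
orientation: [3.14, -0.0, 0.485]
wrist_force: [0.7, -0.3, -0.1]
width: 0.0852
t: 18.5
position: [0.37, -0.3309, -0.0319]
orientation: [3.14, -0.0, 0.484]
wrist_force: [0.0, 1.3, 6.0]
width: 0.0515
```

```bash
python3 -m pendant '[[[0,0,0.2],[0,0,0]],[[0,0,0.35],[0,0,0]],[[0,0,0.35],[0,0,0]],[[0.217,0.3,0],[0,0,-0.0158]],[[0.217,0.3,0],[0,0,-0.0158]],[[0.217,0.3,0],[0,0,-0.0158]],[[0.217,0.3,0],[0,0,-0.0158]],[[0.217,0.3,0],[0,0,0]]]'
python3 -m pendant '[[[0.217,0.3,0],[0,0,0]],[[0.217,0.3,0],[0,0,0]],[[0.217,0.3,0],[0,0,0]],[[0.217,0.3,0],[0,0,0]],[[0.217,0.3,0],[0,0,0]],[[0.217,0.3,0],[0,0,0]],[[0,0,0],[0,0,0]],[[0,0,0],[0,0,0]]]'
python3 -c "
from look import *
look('a5',(130,90,330,280),(230,90,440,280),1.9)"
```

```text
t: 19.17
position: [0.479, -0.1792, 0.0579]
orientation: [3.141, -0.001, 0.081]
wrist_force: [1.0, -0.7, -0.6]
width: 0.0517
t: 19.83
position: [0.6087, 0.0008, 0.0571]
orientation: [-3.142, 0.0, 0.09]
wrist_force: [-0.9, -0.1, -1.3]
width: 0.0512
```

View pics/a5.png

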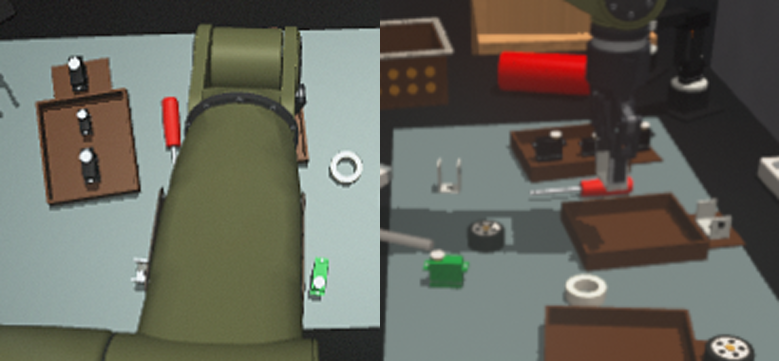

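Both servos stand in the motor tray at crop (90,165) and (83,122). The bracket is held over the bracket tray at side crop (610,170).

```bash
python3 -m pendant '[[[0,0,-0.3],[0,0,0]],[[0,0,-0.3],[0,0,0]],[[0,0,-0.12],[0,0,0]],[[0,0,-0.05],[0,0,0]],[[0,0,-0.04],[0,0,0]],[[0,0,0],[0,0,0]],[[0,0,0],[0,0,0]]]'
python3 -m pendant '[[[0,0,-0.02],[0,0,0]],[[0,0,0],[0,0,0]],[[0,0,0],[0,0,0]]]'
python3 -m pendant '[[[0,0,-0.01],[0,0,0]],[[0,0,0],[0,0,0]],[[0,0,0],[0,0,0]]]'
python3 -m pendant '[[[0,0,-0.01],[0,0,0]],[[0,0,0],[0,0,0]],[[0,0,0],[0,0,0]]]'
```

```text
t: 20.52
position: [0.609, -0.0009, -0.0224]
orientation: [3.141, -0.002, 0.087]
wrist_force: [-0.1, -0.3, -0.3]
width: 0.0514
t: 20.77
position: [0.6086, -0.0006, -0.0252]
orientation: [3.141, -0.001, 0.087]
wrist_force: [1.5, -0.3, -1.0]
width: 0.0512
t: 21.02
position: [0.6083, -0.0006, -0.0267]
orientation: [-3.142, 0.0, 0.087]
wrist_force: [-0.2, 1.1, -0.8]
width: 0.0516
t: 21.27
position: [0.6083, -0.0006, -0.0278]
orientation: [-3.142, 0.0, 0.087]
wrist_force: [-0.1, -0.8, -0.2]
width: 0.0516
```

```bash
python3 -m pendant '[[[0,0,-0.007],[0,0,0]],[[0,0,0],[0,0,0]],[[0,0,0],[0,0,0]]]'
```

```text
t: 21.52
position: [0.6084, -0.0006, -0.0278]
orientation: [3.142, -0.0, 0.087]
wrist_force: [-3.0, 0.2, 8.0]
width: 0.0516
```

```bash
python3 -m pendant '[[[0,0,0],[0,0,0]],[[0,0,0],[0,0,0]],[[0,0,0],[0,0,0]],[[0,0,0],[0,0,0]],[[0,0,0.1],[0,0,0]],[[0,0,0.3],[0,0,0]],[[0,0,0.4],[0,0,0]],[[0,0,0.15],[0,0,0]]]' 45
python3 -m pendant '[[[-0.169,0.141,0],[0,0,0.0191]],[[-0.169,0.141,0],[0,0,0.0191]],[[-0.169,0.141,0],[0,0,0.0191]],[[-0.169,0.141,0],[0,0,0.0191]],[[-0.169,0.141,0],[0,0,0.0191]],[[-0.169,0.141,0],[0,0,0.0191]],[[-0.169,0.141,0],[0,0,0.0191]],[[-0.169,0.141,0],[0,0,0.0191]]]' 0
python3 -m pendant '[[[-0.169,0.141,0],[0,0,0.0191]],[[-0.169,0.141,0],[0,0,0.0191]],[[-0.169,0.141,0],[0,0,0.0191]],[[-0.169,0.141,0],[0,0,0.0191]],[[0,0,0],[0,0,0]],[[0,0,0],[0,0,0]],[[0,0,0],[0,0,0]]]'
python3 -c "
from look import *
look('a6',(130,90,330,280),(230,90,440,280),1.9)"
```

```text
t: 22.18
position: [0.6101, -0.0007, 0.0722]
orientation: [3.141, -0.006, 0.087]
wrist_force: [0.7, 1.3, 0.9]
width: 0.0703
t: 22.85
position: [0.4724, 0.1128, 0.0673]
orientation: [3.141, -0.001, 1.053]
wrist_force: [0.3, -0.1, 0.5]
width: 0.0856
t: 23.43
position: [0.4061, 0.1685, 0.0672]
orientation: [3.141, -0.0, 1.526]
wrist_force: [0.7, -0.1, -0.6]
width: 0.0853
```

View pics/a6.png

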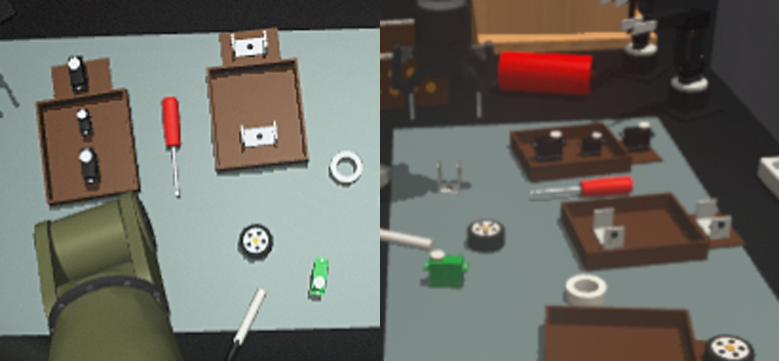

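The wide bracket stands upright in its tray at crop (258,135). The arm is over the tall bracket, so I grip it now.

```bash
python3 -m pendant '[[[0,0,-0.3],[0,0,0]],[[0,0,-0.3],[0,0,0]],[[0,0,-0.2],[0,0,0]],[[0,0,-0.1],[0,0,0]],[[0,0,-0.05],[0,0,0]],[[0,0,0],[0,0,0]],[[0,0,0],[0,0,0]]]'
python3 -m pendant '[[[0,0,0],[0,0,0]],[[0,0,0],[0,0,0]],[[0,0,0],[0,0,0]],[[0,0,0],[0,0,0]],[[0,0,0],[0,0,0]],[[0,0,0],[0,0,0]],[[0,0,0],[0,0,0]],[[0,0,0],[0,0,0]]]' 255 25
```

```text
t: 24.12
position: [0.4062, 0.1686, -0.0276]
orientation: [3.141, -0.0, 1.527]
wrist_force: [0.3, -1.0, 1.0]
width: 0.0854
t: 24.78
position: [0.4058, 0.1687, -0.0279]
orientation: [3.141, -0.0, 1.527]
wrist_force: [-1.6, -0.7, 7.1]
width: 0.0323
```

```bash
python3 -m pendant '[[[0,0,0.2],[0,0,0]],[[0,0,0.4],[0,0,0]],[[0,0,0.4],[0,0,0]],[[0.229,-0.137,0],[0,0,-0.0191]],[[0.229,-0.137,0],[0,0,-0.0191]],[[0.229,-0.137,0],[0,0,-0.0191]],[[0.229,-0.137,0],[0,0,-0.0191]],[[0.229,-0.137,0],[0,0,-0.0191]]]'
python3 -m pendant '[[[0.229,-0.137,0],[0,0,-0.0191]],[[0.229,-0.137,0],[0,0,-0.0191]],[[0.229,-0.137,0],[0,0,-0.0191]],[[0.229,-0.137,0],[0,0,-0.0191]],[[0.229,-0.137,0],[0,0,-0.0191]],[[0.229,-0.137,0],[0,0,-0.0191]],[[0.229,-0.137,0],[0,0,-0.0191]],[[0,0,0],[0,0,0]]]'
python3 -m pendant '[[[0,0,0],[0,0,0]],[[0,0,0],[0,0,0]],[[0,0,-0.3],[0,0,0]],[[0,0,-0.3],[0,0,0]],[[0,0,0],[0,0,0]],[[0,0,0],[0,0,0]]]'
```

```text
t: 25.45
position: [0.5211, 0.0993, 0.0718]
orientation: [3.141, -0.0, 0.921]
wrist_force: [0.8, 1.7, 0.1]
width: 0.0319
t: 26.12
position: [0.6826, 0.0016, 0.071]
orientation: [3.141, -0.001, 0.078]
wrist_force: [-0.4, 0.0, -0.3]
width: 0.0323
t: 26.62
position: [0.6792, 0.0048, 0.0111]
orientation: [-3.141, 0.003, 0.089]
wrist_force: [0.3, -0.0, 0.2]
width: 0.0321
```

```bash
python3 -m pendant '[[[0,0,-0.15],[0,0,0]],[[0,0,-0.1],[0,0,0]],[[0,0,-0.06],[0,0,0]],[[0,0,0],[0,0,0]],[[0,0,0],[0,0,0]]]'
python3 -m pendant '[[[0,0,-0.02],[0,0,0]],[[0,0,0],[0,0,0]],[[0,0,0],[0,0,0]]]'
python3 -m pendant '[[[0,0,-0.01],[0,0,0]],[[0,0,0],[0,0,0]],[[0,0,0],[0,0,0]]]'
python3 -m pendant '[[[0,0,-0.008],[0,0,0]],[[0,0,0],[0,0,0]],[[0,0,0],[0,0,0]]]'
```

```text
t: 27.03
position: [0.6804, 0.0042, -0.0193]
orientation: [-3.142, 0.0, 0.087]
wrist_force: [-1.0, -0.6, 0.6]
width: 0.032
t: 27.28
position: [0.6805, 0.0041, -0.0211]
orientation: [3.142, -0.0, 0.087]
wrist_force: [-0.5, -0.2, -1.1]
width: 0.0321
t: 27.53
position: [0.6804, 0.0042, -0.0224]
orientation: [3.142, -0.0, 0.087]
wrist_force: [0.1, -0.3, -0.1]
width: 0.0325
t: 27.78
position: [0.6803, 0.0042, -0.0233]
orientation: [-3.142, 0.0, 0.087]
wrist_force: [-0.0, -0.9, -0.9]
width: 0.0325
```

```bash
python3 -m pendant '[[[0,0,-0.007],[0,0,0]],[[0,0,0],[0,0,0]],[[0,0,0],[0,0,0]]]'
python3 -m pendant '[[[0,0,-0.005],[0,0,0]],[[0,0,0],[0,0,0]],[[0,0,0],[0,0,0]]]'
```

```text
t: 28.03
position: [0.6804, 0.0042, -0.0238]
orientation: [3.142, -0.0, 0.087]
wrist_force: [0.6, 0.5, 1.6]
width: 0.0324
t: 28.28
position: [0.6805, 0.0042, -0.0239]
orientation: [3.142, -0.0, 0.087]
wrist_force: [-3.6, -0.1, 5.6]
width: 0.032
```

```bash
python3 -m pendant '[[[0,0,0],[0,0,0]],[[0,0,0],[0,0,0]],[[0,0,0],[0,0,0]],[[0,0,0],[0,0,0]],[[0,0,0.1],[0,0,0]],[[0,0,0.3],[0,0,0]],[[0,0,0.4],[0,0,0]],[[0,0,0.2],[0,0,0]]]' 75
python3 -m pendant '[[[-0.387,0.004,0],[0,0,0]],[[-0.387,0.004,0],[0,0,0]],[[-0.387,0.004,0],[0,0,0]],[[-0.387,0.004,0],[0,0,0]],[[-0.387,0.004,0],[0,0,0]],[[-0.387,0.004,0],[0,0,0]],[[0,0,0],[0,0,0]],[[0,0,0],[0,0,0]]]' 0
python3 -c "
from look import *
look('a7',(130,90,330,280),(230,90,440,280),1.9)"
```

```text
t: 28.95
position: [0.6816, 0.0042, 0.0809]
orientation: [3.141, -0.005, 0.087]
wrist_force: [-0.2, 0.1, 1.3]
width: 0.0605
t: 29.62
position: [0.4473, 0.0066, 0.0766]
orientation: [3.141, -0.001, 0.087]
wrist_force: [-0.7, -0.4, 0.5]
width: 0.0852
```

View pics/a7.png

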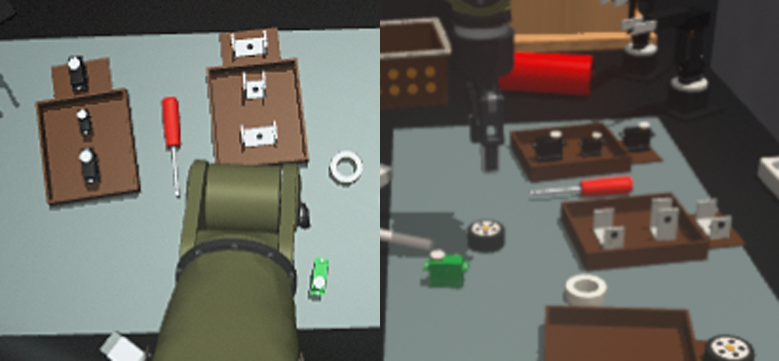

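Both brackets stand upright in their tray, at crop (258,135) and (255,90). Now I grip the wheel.

```bash
python3 -m pendant '[[[0.01,0,-0.35],[0,0,0]],[[0,0,-0.35],[0,0,0]],[[0,0,-0.25],[0,0,0]],[[0,0,-0.1],[0,0,0]],[[0,0,-0.05],[0,0,0]],[[0,0,0],[0,0,0]],[[0,0,0],[0,0,0]]]'
python3 -m pendant '[[[0,0,0],[0,0,0]],[[0,0,0],[0,0,0]],[[0,0,0],[0,0,0]],[[0,0,0],[0,0,0]],[[0,0,0],[0,0,0]],[[0,0,0],[0,0,0]],[[0,0,0],[0,0,0]],[[0,0,0],[0,0,0]]]' 255 35
```

```text
t: 30.3
position: [0.4503, 0.0065, -0.0334]
orientation: [3.141, -0.002, 0.087]
wrist_force: [0.5, 0.1, 0.2]
width: 0.0853
t: 30.97
position: [0.4497, 0.0065, -0.0334]
orientation: [3.141, -0.001, 0.087]
wrist_force: [-3.5, 0.3, 10.3]
width: 0.0486
```

```bash
python3 -m pendant '[[[0,0,0.2],[0,0,0]],[[0,0,0.35],[0,0,0]],[[0,0,0.35],[0,0,0]],[[0.155,-0.337,0],[0,0,0]],[[0.155,-0.337,0],[0,0,0]],[[0.155,-0.337,0],[0,0,0]],[[0.155,-0.337,0],[0,0,0]],[[0.155,-0.337,0],[0,0,0]]]'
python3 -m pendant '[[[0.155,-0.337,0],[0,0,0]],[[0.155,-0.337,0],[0,0,0]],[[0.155,-0.337,0],[0,0,0]],[[0,0,0],[0,0,0]],[[0,0,0],[0,0,0]],[[0,0,-0.2],[0,0,0]],[[0,0,0],[0,0,0]],[[0,0,0],[0,0,0]]]'
python3 -c "
from look import *
look('a8',(230,90,420,280),(230,90,440,300),1.9)"
```

```text
t: 31.63
position: [0.5272, -0.1637, 0.0561]
orientation: [3.141, -0.001, 0.087]
wrist_force: [0.6, 1.1, -0.6]
width: 0.0483
t: 32.3
position: [0.5725, -0.2619, 0.0352]
orientation: [-3.14, 0.002, 0.088]
wrist_force: [-0.4, -0.3, -0.4]
width: 0.0491
```

View pics/a8.png

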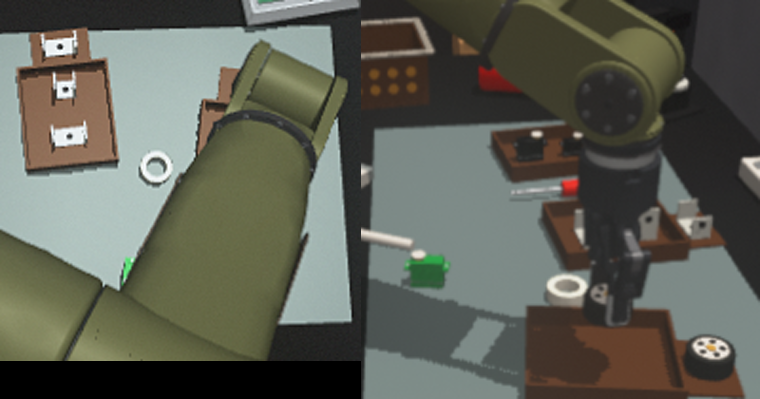

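The wheel is held level over the wheel tray at side crop (605,300). I lower it now.

```bash
python3 -m pendant '[[[0,0,-0.25],[0,0,0]],[[0,0,-0.2],[0,0,0]],[[0,0,-0.1],[0,0,0]],[[0,0,-0.05],[0,0,0]],[[0,0,0],[0,0,0]],[[0,0,0],[0,0,0]]]'
python3 -m pendant '[[[0,0,-0.02],[0,0,0]],[[0,0,0],[0,0,0]],[[0,0,0],[0,0,0]]]'
python3 -m pendant '[[[0,0,-0.01],[0,0,0]],[[0,0,0],[0,0,0]],[[0,0,0],[0,0,0]]]'
python3 -m pendant '[[[0,0,-0.01],[0,0,0]],[[0,0,0],[0,0,0]],[[0,0,0],[0,0,0]]]'
```

```text
t: 32.9
position: [0.5737, -0.2632, -0.0233]
orientation: [3.141, -0.001, 0.087]
wrist_force: [0.6, 0.7, -1.2]
width: 0.0483
t: 33.15
position: [0.5734, -0.2631, -0.0258]
orientation: [3.141, -0.001, 0.087]
wrist_force: [-0.8, 0.9, -0.8]
width: 0.0487
t: 33.4
position: [0.5732, -0.263, -0.0274]
orientation: [3.142, -0.0, 0.087]
wrist_force: [0.6, -0.8, -0.3]
width: 0.0486
t: 33.65
position: [0.5731, -0.263, -0.0285]
orientation: [-3.141, 0.0, 0.087]
wrist_force: [0.2, 0.4, 0.0]
width: 0.0485
```

```bash
python3 -m pendant '[[[0,0,-0.007],[0,0,0]],[[0,0,0],[0,0,0]],[[0,0,0],[0,0,0]]]'
python3 -m pendant '[[[0,0,-0.006],[0,0,0]],[[0,0,0],[0,0,0]],[[0,0,0],[0,0,0]]]'
```

```text
t: 33.9
position: [0.5731, -0.263, -0.0291]
orientation: [-3.142, 0.0, 0.087]
wrist_force: [-0.2, 0.3, 0.1]
width: 0.0489
t: 34.15
position: [0.5732, -0.263, -0.0292]
orientation: [3.141, -0.0, 0.087]
wrist_force: [-2.6, 1.3, 5.1]
width: 0.0484
```

```bash
python3 -m pendant '[[[0,0,0],[0,0,0]],[[0,0,0],[0,0,0]],[[0,0,0],[0,0,0]],[[0,0,0],[0,0,0]],[[0,0,0.1],[0,0,0]],[[0,0,0.3],[0,0,0]],[[0,0,0.4],[0,0,0]],[[0,0,0.3],[0,0,0]]]' 50
python3 -m pendant '[[[-0.35,0,0],[0,0,0]],[[-0.35,0,0],[0,0,0]],[[-0.35,0,0],[0,0,0]],[[-0.35,0,0],[0,0,0]],[[-0.35,0,0],[0,0,0]],[[0,0,0],[0,0,0]],[[0,0,0],[0,0,0]],[[0,0,0],[0,0,0]]]'
python3 - <<'E'
from look import *
from h import *
look('a9',(130,90,420,280),None,2.7)
c=cv2.imread('pics/a9.png')
S=dict(np.load('side_last.npz'));b=cv2.resize(S['pixels'][140:320,230:440],None,fx=1.9,fy=1.9)[:,:]
a=cv2.resize(c,None,fx=.74,fy=.74);o=np.zeros((600,800,3),np.uint8);o[:a.shape[0],:a.shape[1]]=a
b=cv2.resize(S['pixels'][150:310,250:440],None,fx=1.35,fy=1.35);o[380:380+b.shape[0],:b.shape[1]]=b
cv2.imwrite('pics/a9.png',o)
W=cloud(dict(np.load('top_last.npz')))
print([np.round(W[v,u]*1000) for u,v in((358,172),)])
E
```

```text
t: 34.82
position: [0.5735, -0.2632, 0.0836]
orientation: [3.141, -0.001, 0.087]
wrist_force: [0.2, -1.3, 0.5]
width: 0.0689
t: 35.48
position: [0.3989, -0.2634, 0.0812]
orientation: [3.14, -0.001, 0.087]
wrist_force: [0.5, 0.0, 0.4]
width: 0.0689
[array([ 567., -260.,   29.])]
```

View pics/a9.png

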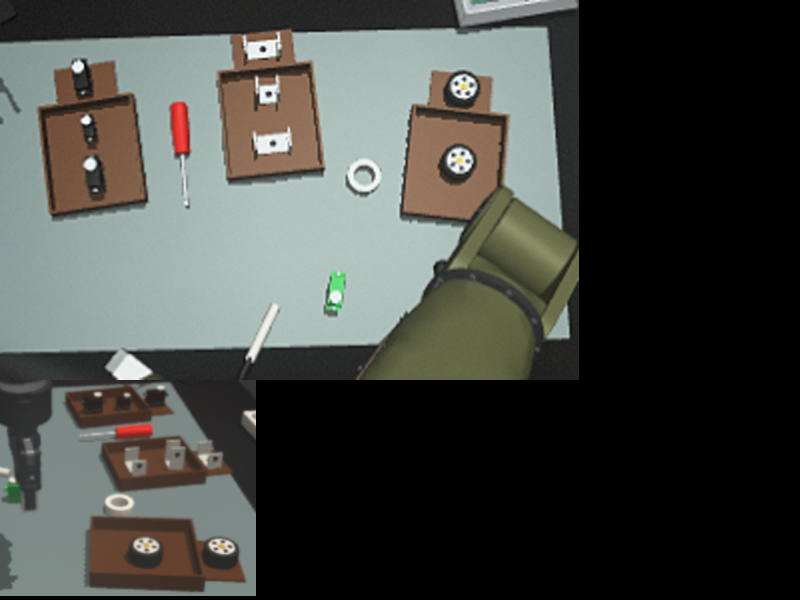

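All five parts stand flat and upright in the right trays: servos at (95,175) and (88,128), brackets at (272,143) and (268,95), wheel at (458,162). The gripper is empty and clear, so I hand in.

```bash
python3 -c "
from cell import r
print(r.sign_off())"
```

```text
the job is handed in; nothing more can be done
None
```

All five parts are sorted and I handed the job in at about 35.6 s. Both servos are in the motor tray, both U-brackets in the bracket tray, and the wheel in the wheel tray. Each was lowered until the wrist force showed it touching the floor (about 2–8 N), then released.

**Last checks:** the final top and side pictures show every part upright and apart from the others. The gripper is open, empty and clear of everything, and the look-alikes I could see had not moved. The final crops did not cover the green and red look-alikes lying off the mat.

**What disagreed:** the reported TCP height was about 38 mm too low against the fingertips seen by the cameras. Because of that, my first grasp on the large servo closed above it without touching it. I measured the offset, corrected for it, and the remaining grasps and placings went as planned.

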